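# Shut off the gas tap with its key

## Robot

A 6-joint arm with a two-finger parallel gripper is mounted at the origin on the work surface. World frame = base frame: x ahead of the robot, y to its left, z up, the work surface at z = 0. Lengths are in m, angles in rad, forces in N, time in s.
With the tool pointing down it reaches from about 0.275 to 0.775 m from the base axis. Payload 14.6 kg.
Tool frame: the origin (TCP) lies at the very end of the fingers, on their centre line; the grasp point (between the pads) lies 19 mm behind it (r.grasp_offset is the distance from the TCP to the grasp point, in m); z points along the fingers, y is the line along which they close (so a half turn about z gives the same grasp; the last joint's range is limited). The gripper opens to 85 mm and grips with 20 to 120 N. Pads are 22 mm wide; open, the fingers measure 114 mm over their backs; the gripper's body (76 mm by 85 mm) begins 54 mm behind the grasp point. The pads swing forward as they close: fully open they stand 13 mm farther back than shut.
Start: joints at [1.193, 0.263, -0.048, 1.259, 0, 1.415], TCP at [0.116, 0.512, 0.231] pointing down, gripper open.
Joint ranges: [-2.65, 2.65], [-0.89, 1.7], [-1.18, 1.37], [-2.13, 2.11], [-1.35, 1.29], [-3.14, 3.14]. Speed limits (rad/s): [1.89, 1.89, 2.57, 2.79, 3.14, 3.14].

## Interface

Orientations are given as a unit quaternion [x, y, z, w].
In Python, from plant import r gives the robot as it stands.
- The arm moves only by the tool move_arm, never from a script. Its argument "steps" is a list of rows, each a list of 3 entries, a list of its own where there are three numbers: the shift along the tool's x, y, z in m, then the turn, a rotation vector about the tool's x, y, z in degrees, then the opening, from -1 (shut) to 1 (fully open). In form: [[[x, y, z], [wx, wy, wz], gripper], ...]. A call has 1 to 5 rows; each row is the pose to reach, as a shift and turn from the pose commanded when the call began, along the tool's axes at that moment; what a row does not reach only later rows make up. A row lasts 1/8 s, in which the tool goes at most 62.5 mm and 10.7 degrees, less where a joint would pass 70% of its speed; a pose out of reach is approached as far as the arm can. A call with a gripper value outside its range is refused whole. The fingers move at their own pace and stop on an object; "squeeze" is the grip in N (left out, the last holds). Time passes only in rows, so rows that repeat a pose let the fingers close. It gives the time, the measured TCP pose, the force, the opening and the grip force at its end, in the units of the state.
- r.observe(): the state, without advancing time (a new reading comes with each control period).
- r.grab_frame(name): name is "side" or "top" or "wrist"; returns (picture, depth): 480x640x3 uint8, red, green, blue; 480x640 float32, m along the optical axis (not along the pixel's ray), 0 where there is no reading.
- r.camera_model(name): a dict with "fx", "fy", "cx", "cy" (pixels), "view" (4x4, takes a point from world to camera coordinates). Camera axes: x right, y up, looking along -z (the intrinsics and any distortion apply to the point x, -y, -z); pixel columns grow to the right and rows downward; lengths in m; the calibration is good to about 2 mm. The wrist camera is an equidistant fisheye: a pixel r from the principal point sees the ray r / f radians off the axis. A picture is of the moment at which its call begins: read the wrist's pose just before it. camera_model takes no time and is no camera call; for the wrist camera it gives the pose at the moment of the call.
- r.finish_job(): hands the job in; it is judged then, once.
The state is a dict: "clock": time; "q": joint angles; "qvel": joint speeds; "joint_efforts": joint torques, N m; "tcp_pos": TCP position; "ee_rot": TCP orientation; "ft_force": force on the tool from outside, world axes, zero at the start; "wrist_torque": the same for the moment, N m; "gripper_width": finger opening in m; "finger_force": force on a finger pad.
Only numpy, scipy, OpenCV 4.12 (cv2) and the standard library are available. Lean on these libraries where they do the work, as an engineer would, in place of code of your own. Each camera call takes 0.05 s, during which the arm holds its last target. There are 200 camera calls.

## Task

Shut off the gas on the kitchen island: take the brass key out of the wooden key stand, push its blade fully home into the slot of the yellow tap and turn it clockwise (seen from above) as far as it goes, to the red marks. Then pull the key out, leaving the tap shut, and stand it back upright and fully down in the empty slot of the key stand. Leave the black key and the kitchenware where they are and do not turn the blue tap.

Things in the scene. Friction and masses are not known exactly. Their poses are not given: they have to be found in the camera images.
- key_brass: Brass key, 120 mm tall, about 0.3 kg, upright in a slot of the key stand. Origin: centre of the blade's lower end; z up the key, x along the blade's wide side. Blade 24 (x) by 12 (y) mm, 40 mm long, rounded foot; above it a collar plate 44 x 32 mm, z = 40 to 46 mm, that rests on the stand or tap; neck; grip plate; half-round ring. The same after a half turn about z.
- key_brass_grip (a point): Centre of the brass key's flat grip plate, 76 mm above the key's origin. The plate is 56 mm wide (x), 14 mm thick (y) and 34 mm high: grip it across its thickness. Axes as the key's.
- key_black: Black key for the water tap, not to be used: same shape as the brass key but blade 16 mm thick and a square ring on top. Stands in the other slot of the stand. Origin and axes as for the brass key.
- key_stand: Fixed dark walnut block 200 (x) by 80 (y) mm, 50 mm high, with two through slots 28 (x) by 20 (y) mm, mouths chamfered 3 mm, at x = -55 and +55 mm. Origin: centre of its underside. Each key stands in a slot, its wide side along the block's x, its collar on the block's top and its origin 10 mm above the table.
- key_stand_hole0 (a point): Centre of the mouth of the slot at x = -55 mm of the stand, on its top face (50 mm above the table).
- key_stand_hole1 (a point): Centre of the mouth of the slot at x = +55 mm of the stand, on its top face (50 mm above the table).
- tap_gas: Gas tap: fixed round yellow housing 88 mm across, 58 mm high, on a steel flange 116 mm across, with a brass plug 60 mm across in its top. Origin: centre of the underside, on the table. Green marks on rim and flange show the line of the slot when open (the housing's x axis), red marks the line when shut (80 degrees clockwise of it).
- gas_slot (a point): Centre of the mouth of the slot in the gas tap's brass plug, 60 mm above the table, on the plug's turning axis. Turns with the plug; x along the slot. Slot 27 (x) by 15 (y) mm, 44 mm deep, mouth chamfered 3 mm. The key goes in either way round; fully home its collar rests on the plug, blade 40 mm deep.
- gas_plug (a joint): Turn of the gas tap's plug, rad, growing clockwise seen from above: 0 = open (slot on the green marks), 1.4 = stop, shut (slot on the red marks). Starts between 0 and 0.35. About 0.07 N m of friction; it stays where it is left. The key has about 0.13 rad of play each way in the slot.
- tap_water: Water tap, not to be turned: as the gas tap, but with a blue housing and a wider slot. Fixed. Origin at the centre of the underside.
- water_plug (a joint): Turn of the water tap's plug, rad; 0 = open, where it starts and must stay.
- mug: Loose white mug, 76 mm across, 85 mm high, handle at its +y; origin centre of underside.
- bowl: Loose green bowl, 124 mm across, 50 mm high; origin centre of underside.
- mill: Loose wooden pepper mill, 52 mm across, 130 mm high; origin centre of underside.
- jar: Loose green glass jar with brass lid, 56 mm across, 85 mm high; origin centre of underside.
- spoon: Loose wooden spoon, 190 mm long, lying along its x; origin on its underside.
Things that resemble listed ones, but are neither listed nor needed, are in the scene too. Of the things like the key_brass, leave any that is purple or turquoise; of the rest the smaller one is meant.

How it is judged:
On the way, in this order (a step that is already met when the one before it is completed fails the run):
1. the brass key's blade is fully home in the gas tap's slot (horizontal distance between key_brass and gas_slot below 0.006 m and z of key_brass in the frame of gas_slot below -0.036 m and angle between key_brass's own z axis and vertical below 0.1 rad), for 0.2 s.
2. with the key home in it, the gas tap is turned to its shut stop (all of step 1 and value of joint gas_plug above 1.22 rad), for 0.2 s.
At the end, for the whole second after the job is handed in: The gas tap is shut (joint above 1.18 rad of its 1.4), and the brass key stands released and at rest in a slot of the key stand: within 12 mm of the slot's centre, its foot less than 16 mm above the table, tilted less than 0.1 rad (value of joint gas_plug above 1.18 rad and (horizontal distance between key_brass and key_stand_hole0 below 0.012 m or horizontal distance between key_brass and key_stand_hole1 below 0.012 m) and z of key_brass in the frame of key_stand below 0.016 m and angle between key_brass's own z axis and vertical below 0.1 rad and linear speed of key_brass below 0.02 m/s and contact force between key_brass and the fingers below 0.05 N); the robot touches nothing.
It fails at once if the black key is moved more than 30 mm (distance of key_black from where it was at the start of the episode above 0.03 m).
It fails at once if the water tap is turned more than 0.15 rad (value of joint water_plug above 0.15 rad).
It fails at once if the mug, bowl, pepper mill, jar or wooden spoon is moved more than 30 mm (distance of any of mug, bowl, mill, jar, spoon from where it was at the start of the episode above 0.03 m).
It also fails if it takes over 64 s, if anything falls off the work surface, if the arm or the gripper's body presses on something with over 40 N, if the wrist force passes 120 N, or if a joint passes its speed limit or range.

## Working session

There is one attempt and no reset: what is moved stays moved. The work goes in short steps, Python scripts to look and compute and a tool call to move; the robot and the scene stay as the last step left them, time stands still between calls to the robot, and variables do not carry over. Pictures are saved under pics/ and viewed, at most 10 in all, crops included, and the job is handed in when it is done.

Besides the shell and the picture viewer there is one more tool, called by a JSON object that holds its "op" and its "data", one argument or row to a line. move_arm: Moves the arm, as the interface text tells. Its arguments: {"type":"object","properties":{"steps":{"type":"array"},"squeeze":{"type":"number"}},"required":["steps"]}

```bash
mkdir -p pics; cat > h.py <<'E'
import numpy as np, cv2
from plant import r
def snap(n,f):
    m=r.camera_model(n); p,d=r.grab_frame(n); cv2.imwrite(f'pics/{f}.png',p[:,:,::-1]); np.savez(f'pics/{f}.npz',p=p,d=d,**{k:np.array(m[k]) for k in('fx','fy','cx','cy','view')})
def world(f,u,v,d=None,z=None):
    a=np.load(f'pics/{f}.npz'); 
    x=(u-a['cx'])/a['fx']; y=(v-a['cy'])/a['fy']
    T=np.linalg.inv(a['view']); ray=np.array([x,-y,-1.])
    if z is not None:
        w=T[:3,:3]@ray; s=(z-T[2,3])/w[2]; return T[:3,3]+s*w
    if d is None: d=a['d'][int(v),int(u)]
    return T[:3,:3]@(ray*d)+T[:3,3]
E
python3 - <<'E'
from h import *
print(r.observe()); print(r.camera_model('top'))
snap('top','t0'); snap('side','s0')
E
```

```text
{'clock': 0.0, 'q': array([ 1.19270714e+00,  2.63540636e-01, -4.89495133e-02,  1.25943546e+00,
        3.89612265e-06,  1.41549773e+00]), 'qvel': array([-0.00050415, -0.00075973, -0.00134383, -0.00065738, -0.00031637,
        0.000176  ]), 'joint_efforts': array([-7.35581678e-03, -6.37607288e+01,  3.84566724e+01,  1.36821359e-02,
       -3.72211234e-04,  3.23047607e-05]), 'tcp_pos': array([0.11589305, 0.51174656, 0.23081132]), 'ee_rot': array([ 1.11165037e-01,  9.93801799e-01, -5.44168053e-04, -1.50687274e-04]), 'ft_force': array([ 0.59057057, -0.43926612,  0.02829731]), 'wrist_torque': array([-0.01843768, -0.01941438, -0.04250883]), 'finger_force': 0.0, 'gripper_width': 0.08544007368285367}
{'fx': 523.6087070677444, 'fy': 523.6087070677444, 'cx': 323.9966136226068, 'cy': 232.87982554301777, 'view': array([[-9.71076921e-03, -9.99952674e-01,  5.92069293e-04,
         4.35788597e-02],
       [ 9.80371225e-01, -9.40400395e-03,  1.96936095e-01,
        -5.47038716e-01],
       [-1.96921207e-01,  2.49284867e-03,  9.80416148e-01,
        -1.19226750e+00],
       [ 0.00000000e+00,  0.00000000e+00,  0.00000000e+00,
         1.00000000e+00]])}
```

```bash
ls pics
```

```text
s0.npz
s0.png
t0.npz
t0.png
```

View pics/t0.png

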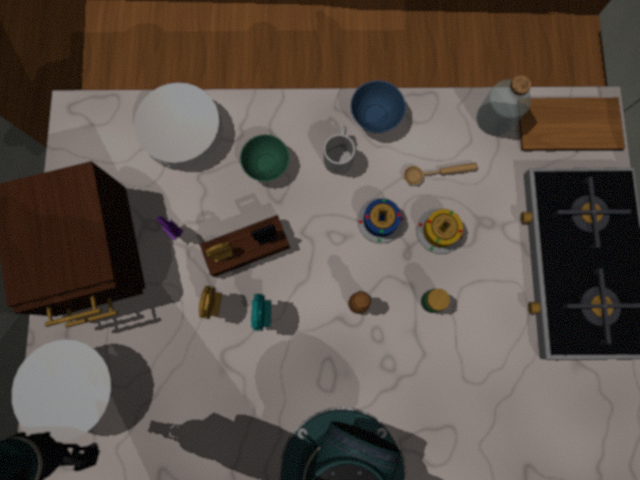

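View pics/s0.png

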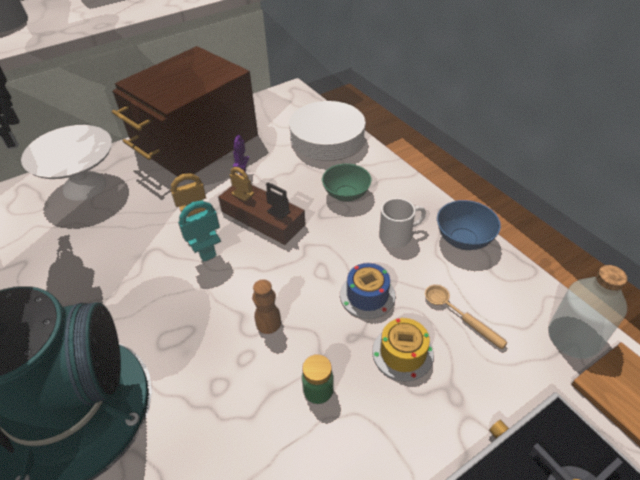

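The top view shows the stand with the brass key at about (220,250) and the black key at (264,235). The yellow tap is at (444,228), and there is a larger decoy brass key at (209,302). Next I'll enlarge both areas.

```bash
python3 - <<'E'
from h import *
p=cv2.imread('pics/t0.png'); 
a=cv2.resize(p[205:285,195:295],None,fx=4,fy=4,interpolation=cv2.INTER_CUBIC)
b=cv2.resize(p[205:255,418:468],None,fx=6.4,fy=6.4,interpolation=cv2.INTER_CUBIC)
o=np.hstack([a,b]); o=np.clip(o.astype(float)*1.6,0,255).astype('uint8'); cv2.imwrite('pics/c1.png',o); print(o.shape)
for n,u,v in [('key',220,250),('blk',264,235),('tap',444,228),('wat',382,217),('mill',360,301),('jar',438,300)]:
  print(n,world('t0',u,v).round(4))
# stand top face via depth
d=np.load('pics/t0.npz')['d']; 
P=np.array([[*world('t0',u,v),u,v] for v in range(210,282) for u in range(198,295)])
m=(abs(P[:,2]-.05)<.006); 
print(cv2.minAreaRect(P[m][:,:2].astype('float32')),m.sum())
k=(P[:,2]>.09); print(P[k].mean(0).round(4),k.sum())
for lo,hi in((198,243),(243,295)):
  q=P[k&(P[:,3]>=lo)&(P[:,3]<hi)]; print(q[:,:3].mean(0),cv2.minAreaRect(q[:,:2].astype('float32')),q[:,2].max())
E
```

```text
(320, 720, 3)
key [0.5004 0.2751 0.1023]
blk [0.5374 0.1774 0.0861]
tap [ 0.565  -0.2577  0.014 ]
wat [ 0.5938 -0.1055  0.0158]
mill [ 0.3805 -0.0387  0.1262]
jar [ 0.384  -0.2185  0.0833]
((0.523750364780426, 0.2304694652557373), (0.08264422416687012, 0.20036834478378296), 20.385229110717773) 2188
[5.035000e-01 2.105000e-01 2.155000e-01 2.407852e+02 2.393487e+02] 433
[0.48425639 0.25642745 0.22264984] ((0.4199906885623932, 0.16290690004825592), (0.3349057137966156, 0.05130188167095184), 54.53489685058594) 1.2766241771104196
[0.52185019 0.16680389 0.20865714] ((0.4341566562652588, 0.10211639106273651), (0.2859463393688202, 0.05386878177523613), 35.33285903930664) 1.2766241771104196
```

View pics/c1.png

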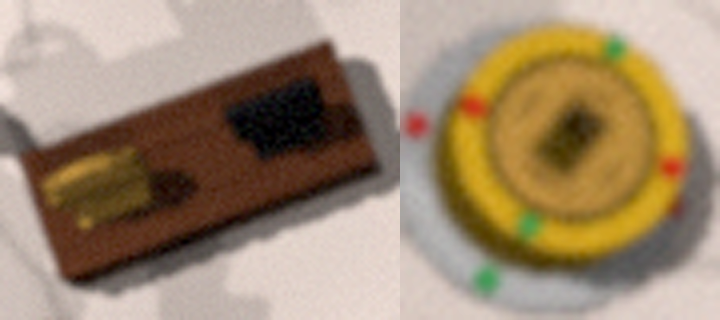

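The crop shows the rim marks clearly: green at (615,48) and (530,228), red at (475,107) and (672,168). The slot is about 20° clockwise of the green line. Now I'll compute the tap geometry and the first moves.

```bash
cat >> h.py <<'E'
from scipy.spatial.transform import Rotation as Ro
def to(p,ydeg,cmd=None):
    "shift/turn in tool axes from the measured (or given) pose to TCP p, pointing down, tool y at world angle ydeg"
    o=r.observe(); P,R=(o['tcp_pos'],Ro.from_quat(o['ee_rot'])) if cmd is None else (np.array(cmd[0]),down(cmd[1]))
    s=R.inv().apply(np.array(p)-P); t=(R.inv()*down(ydeg)).as_rotvec(degrees=True)
    return (s*1000).round(1),t.round(2)
def down(a):
    a=np.radians(a); y=np.array([np.cos(a),np.sin(a),0]); z=np.array([0,0,-1.]); return Ro.from_matrix(np.array([np.cross(y,z),y,z]).T)
def yaw():
    y=Ro.from_quat(r.observe()['ee_rot']).apply([0,1,0]); return np.degrees(np.arctan2(y[1],y[0]))
E
python3 - <<'E'
from h import *
def c(x,y,z): return world('t0',418+(x-400)/6.4-.42,205+y/6.4-.42,z=z)
g1,g2,r1,r2=[c(*q,.058) for q in((615,48),(530,228),(672,168),(475,107))]
A=lambda a,b:np.degrees(np.arctan2(*(a-b)[1::-1]))
print('mid',(g1+g2)/2,(r1+r2)/2,'green',A(g1,g2),'red',A(r1,r2),'slot',A(c(598,112,.06),c(545,162,.06)))
print(yaw(), to([.32,.30,.25],77.2), to([.505,.282,.25],20.4))
E
```

```text
mid [ 0.56049694 -0.24885201  0.058     ] [ 0.56052062 -0.24907325  0.058     ] green -27.44829803266672 red -108.35842678136927 slot -47.8058076764105
77.23381741284737 (array([-245.8, -161.5,  -19. ]), array([-0.05, -0.01,  0.03])) (array([-430.2, -138.2,  -19.1]), array([-5.000e-02,  2.000e-02,  5.683e+01]))
```

{"op": "move_arm", "data": {
  "steps": [
    [[-0.05,-0.032,-0.019],[0,0,0],0.2],
    [[-0.1,-0.065,-0.019],[0,0,10],0.2],
    [[-0.15,-0.097,-0.019],[0,0,20],0.2],
    [[-0.2,-0.13,-0.019],[0,0,30],0.2],
    [[-0.246,-0.161,-0.019],[0,0,40],0.2]
  ]
}}

```text
clock: 0.72
tcp_pos: [0.3214, 0.299, 0.2502]
ee_rot: [0.447, 0.895, -0.0, 0.0]
ft_force: [-0.2, 1.1, -0.1]
gripper_width: 0.051
finger_force: 0.0
```

```bash
python3 - <<'E'
from h import *
print(r.observe()['tcp_pos'],yaw()); print(to([.48,.265,.25],20.4))
E
```

```text
[0.32135324 0.29898528 0.25021683] 36.89713374189813
(array([-122.4,  106.5,    0.2]), array([-0. ,  0. , 16.5]))
```

{"op": "move_arm", "data": {
  "steps": [
    [[-0.04,0.044,0],[0,0,5],0.2],
    [[-0.08,0.088,0],[0,0,10],0.2],
    [[-0.124,0.137,0],[0,0,16.5],0.2],
    [[-0.124,0.137,0],[0,0,16.5],0.2]
  ]
}}

```text
clock: 1.23
tcp_pos: [0.5075, 0.2839, 0.2484]
ee_rot: [0.57, 0.822, -0.001, -0.0]
ft_force: [0.2, 0.0, 0.5]
gripper_width: 0.0512
finger_force: 0.0
```

```bash
python3 - <<'E'
from h import *
print(r.observe()['tcp_pos'],yaw()); m=r.camera_model('wrist'); print(m); snap('wrist','w1')
E
```

```text
[0.50752984 0.2838521  0.24843126] 20.497786108478476
{'fx': 371.64829954431775, 'fy': 371.64829954431775, 'cx': 318.3316626434276, 'cy': 243.43510055563684, 'view': array([[ 0.93646839,  0.35074754, -0.00176353, -0.57507353],
       [-0.33380459,  0.88966554, -0.31156016, -0.03724049],
       [-0.10771   ,  0.29235492,  0.95022479, -0.42565016],
       [ 0.        ,  0.        ,  0.        ,  1.        ]])}
```

View pics/w1.png

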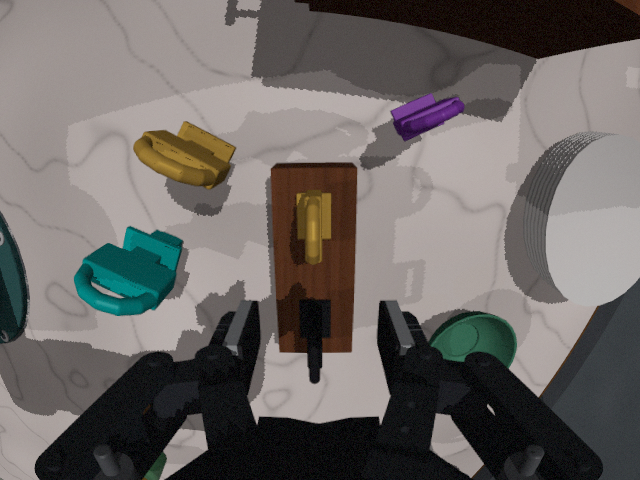

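The wrist view shows the stand aligned with the tool. Its corners are at (272,165), (356,165), (351,352) and (280,352), and the key's collar spans (297..331, 194..238).

```bash
cat >> h.py <<'E'
def fish(f,u,v,z=None,d=None):
    a=np.load(f'pics/{f}.npz'); x,y=(u-a['cx'])/a['fx'],(v-a['cy'])/a['fy']; t=np.hypot(x,y)+1e-9
    ray=np.array([x/t*np.sin(t),-y/t*np.sin(t),-np.cos(t)]); T=np.linalg.inv(a['view']); w=T[:3,:3]@ray
    s=(z-T[2,3])/w[2] if z is not None else (a['d'][int(v),int(u)] if d is None else d)/np.cos(t)
    return T[:3,3]+s*w
E
python3 - <<'E'
from h import *
print('tcp',r.observe()['tcp_pos'],yaw())
C=np.array([fish('w1',*q,z=.05) for q in((272,165),(356,165),(351,352),(280,352))]); c=C.mean(0); print(C.round(4),c)
e=(C[0]+C[1]-C[2]-C[3])/2; print(np.linalg.norm(e),np.degrees(np.arctan2(e[1],e[0])), np.linalg.norm(C[0]-C[1]))
u=e/np.linalg.norm(e); print('hole',c+.055*u,c-.055*u)
K=np.array([fish('w1',*q,z=.056) for q in((297,194),(331,194))]); print('collar far edge',K, K.mean(0)-.022*u)
a=np.degrees(np.arctan2(e[1],e[0]))
print(to([*(c+.055*u)[:2],.07],a-90))
E
```

```text
tcp [0.50595904 0.28422351 0.24896714] 20.642417787928533
[[0.4523 0.3104 0.05  ]
 [0.5248 0.3375 0.05  ]
 [0.5973 0.1482 0.05  ]
 [0.5237 0.1204 0.05  ]] [0.5245199  0.22911796 0.05      ]
0.2028579151570554 110.77658457413163 0.07745158023573039
hole [0.50501003 0.28054135 0.05      ] [0.54402976 0.17769458 0.05      ]
collar far edge [[0.48326219 0.29377375 0.056     ]
 [0.51247451 0.30469091 0.056     ]] [0.5056723  0.27866297 0.056     ]
(array([ -3.1,  -1.9, 179. ]), array([-0.1 ,  0.  , -0.13]))
```

{"op": "move_arm", "data": {
  "steps": [
    [[-0.002,-0.001,0.05],[0,0,0],0.2],
    [[-0.002,-0.001,0.1],[0,0,0],0.2],
    [[-0.002,-0.001,0.15],[0,0,0],0.2],
    [[-0.002,-0.001,0.18],[0,0,0],0.2],
    [[-0.002,-0.001,0.18],[0,0,0],0.2]
  ],
  "squeeze": 60
}}

```text
clock: 1.9
tcp_pos: [0.5019, 0.2824, 0.0691]
ee_rot: [0.568, 0.823, -0.001, -0.001]
ft_force: [0.0, 0.7, 0.6]
gripper_width: 0.0511
finger_force: 0.0
```

```bash
python3 - <<'E'
from h import *
print(r.observe()['tcp_pos'],yaw(),to([.505,.281,.07],20.6))
E
```

```text
[0.50193947 0.28239771 0.06910106] 20.812201972079624 (array([-2.4,  2.4, -0.9]), array([-0.21, -0.  ,  0.21]))
```

{"op": "move_arm", "data": {
  "steps": [
    [[0,0,0],[0,0,0],-1],
    [[0,0,0],[0,0,0],-1],
    [[0,0,0],[0,0,0],-1],
    [[0,0,0],[0,0,0],-1],
    [[0,0,0],[0,0,0],-1]
  ],
  "squeeze": 60
}}

```text
clock: 2.52
tcp_pos: [0.5048, 0.283, 0.0718]
ee_rot: [0.568, 0.823, 0.001, 0.0]
ft_force: [-2.1, -0.2, 9.2]
gripper_width: 0.0131
finger_force: 59.5
```

{"op": "move_arm", "data": {
  "steps": [
    [[0,0,-0.01],[0,0,0],-1],
    [[0,0,-0.03],[0,0,0],-1],
    [[0,0,-0.06],[0,0,0],-1],
    [[0,0,-0.11],[0,0,0],-1],
    [[0,0,-0.15],[0,0,0],-1]
  ]
}}

```text
clock: 3.15
tcp_pos: [0.5041, 0.2825, 0.2229]
ee_rot: [0.568, 0.823, 0.0, 0.0]
ft_force: [0.9, 1.4, -4.2]
gripper_width: 0.0131
finger_force: 59.2
```

```bash
python3 - <<'E'
from h import *
print(r.observe()['tcp_pos'],yaw(),r.observe()['ft_force'],r.observe()['gripper_width']); P=to([.56,-.20,.22],45); print(P); print(to([.5605,-.249,.22],45)); snap('wrist','w2')
E
```

```text
[0.50414276 0.28253717 0.22288935] 20.734838904929198 [ 0.85741515  1.42750777 -4.24887655] 0.013088721403640861
(array([-471.1, -118.6,    2.8]), array([ 7.000e-02,  2.000e-02, -2.427e+01]))
(array([-517.1, -135.5,    2.7]), array([ 7.000e-02,  2.000e-02, -2.427e+01]))
```

View pics/w2.png

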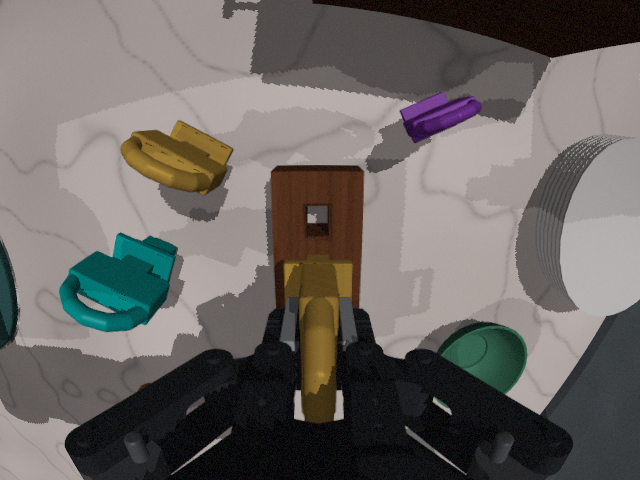

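The key is held and the empty slot shows at (318,220), directly below the TCP. So a hover straight above the tap will show the tap's slot too.

{"op": "move_arm", "data": {
  "steps": [
    [[-0.05,-0.013,0],[0,0,0],-1],
    [[-0.105,-0.027,0],[0,0,-4],-1],
    [[-0.16,-0.041,0],[0,0,-8],-1],
    [[-0.215,-0.056,0],[0,0,-12],-1],
    [[-0.27,-0.071,0],[0,0,-15],-1]
  ]
}}

```text
clock: 3.82
tcp_pos: [0.5332, 0.0032, 0.2208]
ee_rot: [0.455, 0.89, 0.0, 0.0]
ft_force: [0.7, 0.9, -2.8]
gripper_width: 0.0132
finger_force: 59.2
```

```bash
python3 - <<'E'
from h import *
c=fish('w2',318,220,z=.05);print('hole',c)
print(r.observe()['tcp_pos'],yaw(),to([.5605,-.249,.20],45))
E
```

```text
hole [0.50529855 0.28104302 0.05      ]
[0.53319815 0.00315108 0.22082929] 35.855613528512265 (array([-220.4, -125.6,   20.9]), array([ 0.02,  0.02, -9.14]))
```

{"op": "move_arm", "data": {
  "steps": [
    [[-0.05,-0.028,0],[0,0,0],-1],
    [[-0.1,-0.057,0],[0,0,-4],-1],
    [[-0.15,-0.086,0],[0,0,-8],-1],
    [[-0.2,-0.114,0.01],[0,0,-9],-1],
    [[-0.219,-0.125,0.02],[0,0,-9],-1]
  ]
}}

```text
clock: 4.45
tcp_pos: [0.5597, -0.2488, 0.2]
ee_rot: [0.386, 0.923, -0.0, 0.0]
ft_force: [-0.2, 0.8, -3.3]
gripper_width: 0.0132
finger_force: 59.4
```

{"op": "move_arm", "data": {
  "steps": [
    [[0,0,0],[0,0,0],-1],
    [[0,0,0],[0,0,0],-1]
  ]
}}

```text
clock: 4.7
tcp_pos: [0.5598, -0.2448, 0.2006]
ee_rot: [0.385, 0.923, 0.0, -0.0]
ft_force: [-0.8, -0.3, -3.4]
gripper_width: 0.0132
finger_force: 59.4
```

```bash
python3 - <<'E'
from h import *
o=r.observe();print(o['tcp_pos'],yaw(),o['q'],o['ft_force'],o['wrist_torque'])
snap('wrist','w3'); p=cv2.imread('pics/w3.png'); c=p[130:310,220:420]; cv2.imwrite('pics/c3.png',np.clip(cv2.resize(c,None,fx=4,fy=3.333*1.0 if 0 else 4*0.8333,interpolation=cv2.INTER_CUBIC)[:600]*1.0,0,255))
E
```

```text
[ 0.55979443 -0.24483372  0.20064132] 44.762322316923004 [-5.45707733e-01  4.21886352e-01  1.11410681e-01  1.26046902e+00
  2.52740124e-04  2.43838649e-01] [-0.79541149 -0.32560306 -3.35459274] [ 0.03825674 -0.02956981 -0.03039571][ WARN:0@1.064] global loadsave.cpp:1063 imwrite_ Unsupported depth image for selected encoder is fallbacked to CV_8U.
```

View pics/c3.png

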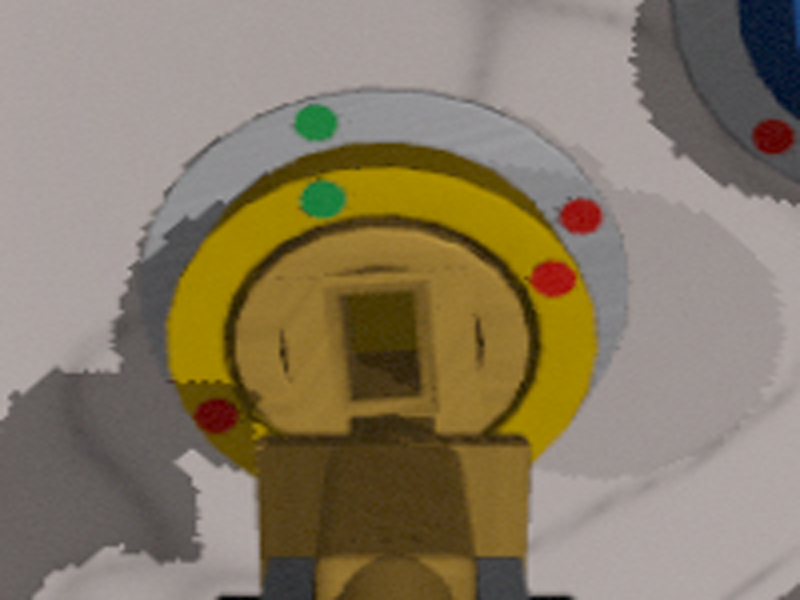

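The crop shows the gas slot's inner mouth at about (340,294), (415,288), (422,393) and (352,400), with the key's collar just below it.

```bash
python3 - <<'E'
from h import *
def c(x,y,z): return fish('w3',220+x/4-.4,130+y/3.333-.4,z=z)
A=lambda a,b:np.degrees(np.arctan2(*(a-b)[1::-1]))
I=[c(*q,.057) for q in((340,294),(415,288),(422,393),(352,400))]
O=[c(*q,.06) for q in((325,284),(428,281),(438,404),(347,414))]
for X in(I,O): print(np.mean(X,0),A(X[0],X[3]),A(X[1],X[2]),np.linalg.norm(X[0]-X[1]),np.linalg.norm(X[1]-X[2]))
# rim red marks centre, plug circle
print('plug l,r,top',c(228,337,.06),c(538,337,.06),c(382,218,.06))
r1,r2,g1=c(553,279,.058),c(217,415,.058),c(323,199,.058)
print('red mid',(r1+r2)/2,A(r2,r1),'green',A(g1,(r1+r2)/2))
K=[c(*q,.2-.0618+.046) for q in((262,440),(530,440))]; print('collar edge',K,A(K[1],K[0]))
print(r.observe()['tcp_pos'],yaw())
E
```

```text
[ 0.56216007 -0.2498036   0.057     ] 139.4143394637967 138.11397976533277 0.014997969943376677 0.02648793998099261
[ 0.56227923 -0.24923853  0.06      ] 141.83534194731544 138.9447703086745 0.020259002275658335 0.03077514986545953
plug l,r,top [ 0.53835048 -0.26952871  0.06      ] [ 0.58227717 -0.2259304   0.06      ] [ 0.53992223 -0.22734848  0.06      ]
red mid [ 0.56255778 -0.25027071  0.058     ] -108.34816881130016 green 152.20198692275142
collar edge [array([ 0.5362248 , -0.24186539,  0.1842    ]), array([ 0.55817448, -0.22007316,  0.1842    ])] 44.79376773638748
[ 0.5599136  -0.2446347   0.20084109] 44.79653684099166
```

```bash
python3 - <<'E'
from h import *
print(r.observe()['tcp_pos'],yaw(),to([.5597,-.2477,.14],49.0))
E
```

```text
[ 0.5599136  -0.2446347   0.20084109] 44.79653684099166 (array([-2. , -2.3, 60.8]), array([ 0.01,  0.01, -4.2 ]))
```

{"op": "move_arm", "data": {
  "steps": [
    [[-0.002,-0.002,0.03],[0,0,-4.2],-1],
    [[-0.002,-0.002,0.061],[0,0,-4.2],-1],
    [[-0.002,-0.002,0.061],[0,0,-4.2],-1],
    [[-0.002,-0.002,0.061],[0,0,-4.2],-1]
  ]
}}

```text
clock: 5.25
tcp_pos: [0.5604, -0.2483, 0.1409]
ee_rot: [0.35, 0.937, -0.0, 0.001]
ft_force: [0.5, 0.6, -3.9]
gripper_width: 0.0131
finger_force: 59.2
```

```bash
python3 - <<'E'
from h import *
o=r.observe();print(o['ft_force'],r.observe()['tcp_pos'],yaw(),to([.5597,-.2477,.14],49.0))
snap('wrist','w4'); p=cv2.imread('pics/w4.png'); c=p[150:330,220:420]; cv2.imwrite('pics/c4.png',cv2.resize(c,(600,540),interpolation=cv2.INTER_CUBIC))
E
```

```text
[ 0.46246968  0.64835343 -3.85554401] [ 0.56041861 -0.2483183   0.14085711] 48.97497926789528 (array([ 0.9, -0. ,  0.9]), array([ 0.02,  0.09, -0.03]))
```

View pics/c4.png

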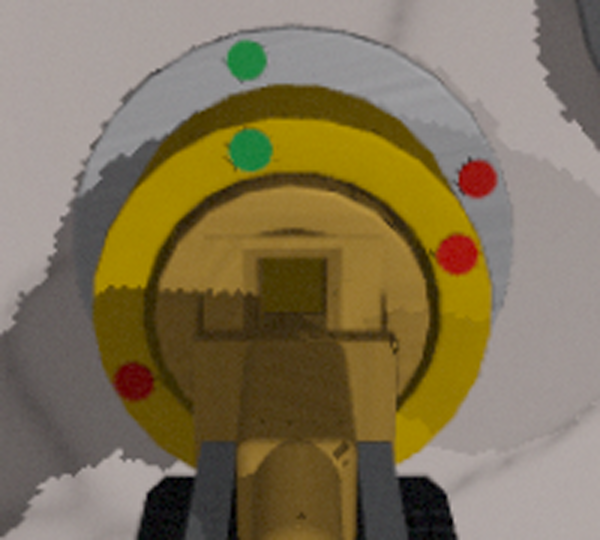

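The slot's mouth is centred at x≈293 and the collar at x≈294.5, so the key is laterally aligned. Next I'll check the offset along the slot.

```bash
python3 - <<'E'
from h import *
def c(x,y,z): return fish('w4',220+x/3-.35,150+y/3-.35,z=z)
o=r.observe();R=Ro.from_quat(o['ee_rot']);t=o['tcp_pos']
f=lambda p:(R.inv().apply(p-t)*1000).round(1)
print('slot far outer',f(c(294,248,.06)),'inner',f(c(293,258,.057)),f(c(260,285,.057)),f(c(326,285,.057)))
print('plug top',f(c(292,176,.06)),'plug l/r',f(c(148,300,.06)),f(c(437,300,.06)))
print('collar',f(c(193,338,t[2]-.0618+.046)),f(c(396,338,t[2]-.0618+.046)))
E
```

```text
slot far outer [14.1  0.3 80.9] inner [11.   0.1 84. ] [ 4.9 -7.  84. ] [ 4.9  7.2 84. ]
plug top [29.5 -0.1 80.9] plug l/r [  2.5 -30.9  81. ] [ 2.5 30.9 81. ]
collar [ 18.9 -15.   15.8] [18.9 16.1 15.8]
```

{"op": "move_arm", "data": {
  "steps": [
    [[0.0005,0,0.01],[0,0,0],-1],
    [[0.0005,0,0.017],[0,0,0],-1],
    [[0.0005,0,0.023],[0,0,0],-1],
    [[0.0005,0,0.028],[0,0,0],-1],
    [[0.0005,0,0.032],[0,0,0],-1]
  ]
}}

```text
clock: 5.92
tcp_pos: [0.5594, -0.2483, 0.1069]
ee_rot: [0.351, 0.936, 0.0, -0.0]
ft_force: [0.2, -0.0, -3.3]
gripper_width: 0.0133
finger_force: 59.3
```

```bash
python3 - <<'E'
from h import *
o=r.observe();print(o['ft_force'],o['wrist_torque'],o['tcp_pos'],yaw(),to([.5602,-.2480,.0818],49.0))
E
```

```text
[ 0.15749532 -0.04949983 -3.31540521] [-0.01645892  0.02355516 -0.01057979] [ 0.55942429 -0.24833257  0.10693676] 48.93213514753858 (array([-0.4,  0.8, 25.1]), array([-0.  , -0.01, -0.07]))
```

{"op": "move_arm", "data": {
  "steps": [
    [[0,0,0.006],[0,0,0],-1],
    [[0,0,0.012],[0,0,0],-1],
    [[0,0,0.018],[0,0,0],-1],
    [[0,0,0.023],[0,0,0],-1],
    [[0,0,0.026],[0,0,0],-1]
  ]
}}

```text
clock: 6.55
tcp_pos: [0.5595, -0.2484, 0.0816]
ee_rot: [0.351, 0.936, -0.0, 0.0]
ft_force: [-12.3, 4.7, 35.2]
gripper_width: 0.0128
finger_force: 65.1
```

```bash
python3 - <<'E'
from h import *
o=r.observe();print(o['ft_force'],o['wrist_torque'],o['tcp_pos'],yaw(),o['q'])
E
```

```text
[-12.27371005   4.7329913   35.16511276] [1.42127662 2.28451972 0.05429349] [ 0.55948231 -0.24844492  0.08161927] 48.93047149149838 [-5.50870095e-01  4.88202834e-01 -1.11331383e-01  9.70831232e-01
 -1.51166541e-04  1.65928349e-01]
```

{"op": "move_arm", "data": {
  "steps": [
    [[0,0,-0.001],[0,0,0],-1],
    [[0,0.0004,-0.001],[0,0,9],-1],
    [[-0.0001,0.0008,-0.001],[0,0,18],-1],
    [[-0.0003,0.0012,-0.001],[0,0,27],-1],
    [[-0.0005,0.0016,-0.001],[0,0,36],-1]
  ]
}}

```text
clock: 7.18
tcp_pos: [0.5614, -0.2476, 0.0824]
ee_rot: [0.625, 0.781, 0.0, 0.0]
ft_force: [2.1, -0.8, -3.3]
gripper_width: 0.0128
finger_force: 59.4
```

```bash
python3 - <<'E'
from h import *
o=r.observe();print(o['ft_force'],o['wrist_torque'],o['tcp_pos'],yaw(),o['q'][5])
E
```

```text
[ 2.08825489 -0.81558136 -3.32980808] [-0.09035428 -0.52750355  0.10648729] [ 0.56141279 -0.24759501  0.08243159] 12.647122161992776 0.8018191770017867
```

{"op": "move_arm", "data": {
  "steps": [
    [[0,0.0004,0],[0,0,9],-1],
    [[-0.0001,0.0008,0],[0,0,18],-1],
    [[-0.0003,0.0012,0],[0,0,27],-1],
    [[-0.0005,0.0016,0],[0,0,34],-1],
    [[-0.0005,0.0016,0],[0,0,37],-1]
  ]
}}

```text
clock: 7.8
tcp_pos: [0.5632, -0.248, 0.0825]
ee_rot: [0.84, 0.543, 0.0, 0.001]
ft_force: [2.0, -2.4, -4.6]
gripper_width: 0.0133
finger_force: 59.3
```

```bash
python3 - <<'E'
from h import *
o=r.observe();print(o['ft_force'],o['wrist_torque'],o['tcp_pos'],yaw(),o['q'][5])
E
```

```text
[ 2.02456086 -2.40466063 -4.63864175] [-0.42001743 -0.65816486  0.08892563] [ 0.56321965 -0.24800155  0.08245671] -24.223167143021943 1.4464519831888036
```

{"op": "move_arm", "data": {
  "steps": [
    [[0,0.0001,0],[0,0,2],-1],
    [[0,0.0002,0],[0,0,4],-1],
    [[0,0.0002,0],[0,0,4],-1],
    [[0,0.0002,0],[0,0,4],-1]
  ]
}}

```text
clock: 8.3
tcp_pos: [0.5633, -0.2481, 0.0825]
ee_rot: [0.857, 0.515, 0.0, 0.001]
ft_force: [4.3, -3.9, -4.9]
gripper_width: 0.0135
finger_force: 59.4
```

```bash
python3 - <<'E'
from h import *
o=r.observe();print(o['ft_force'],o['wrist_torque'],o['tcp_pos'],yaw(),o['q'][5],o['gripper_width'])
E
```

```text
[ 4.25396875 -3.87475867 -4.92791143] [-0.94050625 -1.07153096  0.64479276] [ 0.56327519 -0.24809769  0.08248649] -28.068615788945955 1.5135925264591201 0.013479402575871338
```

{"op": "move_arm", "data": {
  "steps": [
    [[0,-0.0003,0],[0,0,-7],-1],
    [[0,-0.0003,0],[0,0,-7],-1],
    [[0,-0.0003,-0.008],[0,0,-7],-1],
    [[0,-0.0003,-0.02],[0,0,-7],-1],
    [[0,-0.0003,-0.035],[0,0,-7],-1]
  ]
}}

```text
clock: 8.93
tcp_pos: [0.5623, -0.2474, 0.1184]
ee_rot: [0.825, 0.566, -0.0, -0.0]
ft_force: [-0.5, -1.8, -2.9]
gripper_width: 0.0131
finger_force: 59.4
```

```bash
python3 - <<'E'
from h import *
o=r.observe();print(o['ft_force'],o['wrist_torque'],o['tcp_pos'],yaw())
E
```

```text
[-0.54508416 -1.84198007 -2.90676453] [-0.06967448 -0.01069235 -0.00658568] [ 0.56228617 -0.24741858  0.11836512] -21.112429935728365
```

{"op": "move_arm", "data": {
  "steps": [
    [[0,0,-0.02],[0,0,0],-1],
    [[0,0,-0.05],[0,0,0],-1],
    [[0,0,-0.085],[0,0,0],-1],
    [[0,0,-0.1],[0,0,0],-1],
    [[0,0,-0.1],[0,0,0],-1]
  ]
}}

```text
clock: 9.55
tcp_pos: [0.5627, -0.2477, 0.219]
ee_rot: [0.825, 0.566, 0.0, 0.001]
ft_force: [0.5, -0.1, -3.5]
gripper_width: 0.0132
finger_force: 59.7
```

```bash
python3 - <<'E'
from h import *
o=r.observe();print(o['ft_force'],o['wrist_torque'],o['tcp_pos'],yaw(),o['q'])
snap('wrist','w5'); p=cv2.imread('pics/w5.png'); cv2.imwrite('pics/c5.png',cv2.resize(p[130:310,200:440],None,fx=3,fy=3,interpolation=cv2.INTER_CUBIC))
print(to([.505,.2815,.22],20.7))
E
```

```text
[ 0.5300033  -0.06721866 -3.50203804] [-0.01141774  0.05300304  0.00634789] [ 0.56267595 -0.24767383  0.21898152] -21.09144734372109 [-5.47079189e-01  4.22060866e-01  1.61401462e-01  1.30800185e+00
 -8.42355632e-05  1.39183273e+00]
(array([ 472.9, -243.8,   -2.4]), array([ 2.000e-02,  2.000e-02, -4.178e+01]))
```

View pics/c5.png

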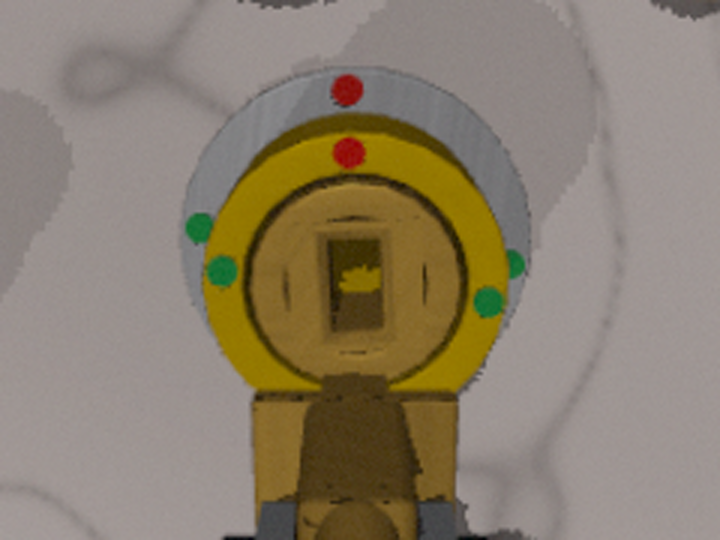

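The slot now lies on the red marks, so the tap is shut and the key is out. Going back to the stand.

{"op": "move_arm", "data": {
  "steps": [
    [[0.045,-0.023,0],[0,0,0],-1],
    [[0.095,-0.049,0],[0,0,-8],-1],
    [[0.145,-0.075,0],[0,0,-16],-1],
    [[0.195,-0.1,0],[0,0,-24],-1],
    [[0.245,-0.126,0],[0,0,-32],-1]
  ]
}}

```text
clock: 10.22
tcp_pos: [0.5319, 0.0281, 0.2166]
ee_rot: [0.635, 0.773, -0.0, -0.001]
ft_force: [1.2, 0.2, -2.7]
gripper_width: 0.0131
finger_force: 59.5
```

```bash
python3 - <<'E'
from h import *
print(r.observe()['tcp_pos'],yaw(),to([.5048,.283,.20],20.7))
E
```

```text
[0.53190267 0.02812599 0.21656601] 11.170787005583854 (array([255.3,  22.8,  16.6]), array([-0.08, -0.03, -9.53]))
```

{"op": "move_arm", "data": {
  "steps": [
    [[0.055,0.005,0],[0,0,-2],-1],
    [[0.115,0.01,0],[0,0,-5],-1],
    [[0.175,0.016,0],[0,0,-8],-1],
    [[0.23,0.021,0],[0,0,-9.5],-1],
    [[0.255,0.023,0.016],[0,0,-9.5],-1]
  ]
}}

```text
clock: 10.85
tcp_pos: [0.5064, 0.2838, 0.201]
ee_rot: [0.569, 0.822, 0.0, -0.0]
ft_force: [0.7, -0.7, -3.5]
gripper_width: 0.013
finger_force: 59.5
```

{"op": "move_arm", "data": {
  "steps": [
    [[0,0,0],[0,0,0],-1],
    [[0,0,0.03],[0,0,0],-1],
    [[0,0,0.055],[0,0,0],-1],
    [[0,0,0.055],[0,0,0],-1]
  ]
}}

```text
clock: 11.35
tcp_pos: [0.5061, 0.2799, 0.1449]
ee_rot: [0.571, 0.821, -0.002, -0.001]
ft_force: [-0.2, -0.1, -3.6]
gripper_width: 0.0132
finger_force: 59.3
```

```bash
python3 - <<'E'
from h import *
o=r.observe();print(o['tcp_pos'],yaw(),to([.5048,.283,.145],20.7))
snap('wrist','w6'); p=cv2.imread('pics/w6.png'); cv2.imwrite('pics/c6.png',cv2.resize(p[150:330,200:440],None,fx=3,fy=3,interpolation=cv2.INTER_CUBIC))
E
```

```text
[0.50613919 0.27985995 0.14491629] 20.37598598553311 (array([ 3.4, -0.2, -0.1]), array([-0.21,  0.01, -0.32]))
```

View pics/c6.png

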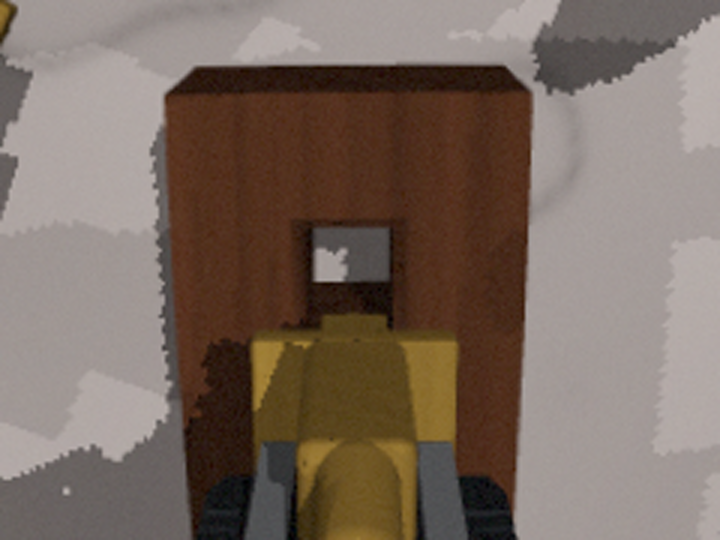

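The view shows the slot's mouth far edge at y≈221, spanning x 290–408, and the collar spanning 252–457 at y≈335.

```bash
python3 - <<'E'
from h import *
def c(x,y,z): return fish('w6',200+x/3-.35,150+y/3-.35,z=z)
o=r.observe();R=Ro.from_quat(o['ee_rot']);t=o['tcp_pos'];print(t)
f=lambda p:(R.inv().apply(p-t)*1000).round(1)
print('slot far outer',f(c(349,221,.05)),f(c(290,250,.05)),f(c(408,250,.05)))
print('stand far',f(c(166,94,.05)),f(c(531,94,.05)))
print('collar',f(c(252,335,t[2]-.0158)),f(c(457,335,t[2]-.0158)))
E
```

```text
[0.50689412 0.28027111 0.14628437]
slot far outer [16.  -2.  96.3] [  9.3 -15.2  96.3] [ 9.3 11.2 96.3]
stand far [ 44.7 -41.7  96.3] [44.7 37.5 96.2]
collar [ 19.7 -16.1  15.8] [19.8 15.1 15.8]
```

{"op": "move_arm", "data": {
  "steps": [
    [[0.0014,-0.0015,0.015],[0,0,0],-1],
    [[0.0014,-0.0015,0.03],[0,0,0],-1],
    [[0.0014,-0.0015,0.04],[0,0,0],-1],
    [[0.0014,-0.0015,0.048],[0,0,0],-1],
    [[0.0014,-0.0015,0.055],[0,0,0],-1]
  ]
}}

```text
clock: 12.02
tcp_pos: [0.5054, 0.2819, 0.091]
ee_rot: [0.57, 0.821, 0.0, 0.0]
ft_force: [0.7, -0.7, -3.2]
gripper_width: 0.0129
finger_force: 59.6
```

```bash
python3 - <<'E'
from h import *
o=r.observe();print(o['ft_force'],o['wrist_torque'],o['tcp_pos'],yaw())
E
```

```text
[ 0.6732905  -0.67713953 -3.18574576] [ 0.00087286  0.01107232 -0.04710755] [0.50541014 0.28191623 0.0909758 ] 20.430919836185854
```

In the slot with no contact force. Lowering the last 18 mm.

{"op": "move_arm", "data": {
  "steps": [
    [[0,0,0.006],[0,0,0],-1],
    [[0,0,0.012],[0,0,0],-1],
    [[0,0,0.016],[0,0,0],-1],
    [[0,0,0.018],[0,0,0],-1],
    [[0,0,0.018],[0,0,0],-1]
  ]
}}

```text
clock: 12.65
tcp_pos: [0.5053, 0.2819, 0.0732]
ee_rot: [0.57, 0.821, -0.0, -0.0]
ft_force: [0.0, 0.6, -3.0]
gripper_width: 0.013
finger_force: 59.6
```

```bash
python3 - <<'E'
from h import *
o=r.observe();print(o['ft_force'],o['wrist_torque'],o['tcp_pos'],yaw())
E
```

```text
[ 0.0416208   0.63275928 -3.04098595] [ 0.00865665 -0.01197416 -0.05907178] [0.50528228 0.28192289 0.07324376] 20.437142478880695
```

{"op": "move_arm", "data": {
  "steps": [
    [[0,0,0.001],[0,0,0],-1],
    [[0,0,0.001],[0,0,0],0],
    [[0,0,0.001],[0,0,0],0.2],
    [[0,0,0.001],[0,0,0],0.2],
    [[0,0,0.001],[0,0,0],0.2]
  ]
}}

```text
clock: 13.28
tcp_pos: [0.5054, 0.2819, 0.0724]
ee_rot: [0.57, 0.821, 0.0, 0.0]
ft_force: [1.0, -0.6, 0.5]
gripper_width: 0.0513
finger_force: 0.0
```

{"op": "move_arm", "data": {
  "steps": [
    [[0,0,-0.02],[0,0,0],0.2],
    [[0,0,-0.06],[0,0,0],0.2],
    [[0,0,-0.11],[0,0,0],0.2],
    [[0,0,-0.17],[0,0,0],0.2],
    [[0,0,-0.17],[0,0,0],0.2]
  ]
}}

```text
clock: 13.9
tcp_pos: [0.5068, 0.2825, 0.2466]
ee_rot: [0.57, 0.821, 0.003, 0.002]
ft_force: [0.5, -0.1, -0.2]
gripper_width: 0.051
finger_force: 0.0
```

```bash
python3 - <<'E'
from h import *
o=r.observe();print(o['ft_force'],o['tcp_pos'],o['gripper_width'])
snap('wrist','w7'); snap('top','t7')
a=cv2.imread('pics/w7.png')[120:400,180:460]; b=cv2.resize(cv2.imread('pics/t7.png')[140:320,180:480],None,fx=1.6,fy=1.556)
cv2.imwrite('pics/c7.png',np.hstack([a,b]))
E
```

```text
[ 0.49355884 -0.11520666 -0.22333207] [0.50682799 0.28253105 0.24657668] 0.05104783599216863
```

View pics/c7.png

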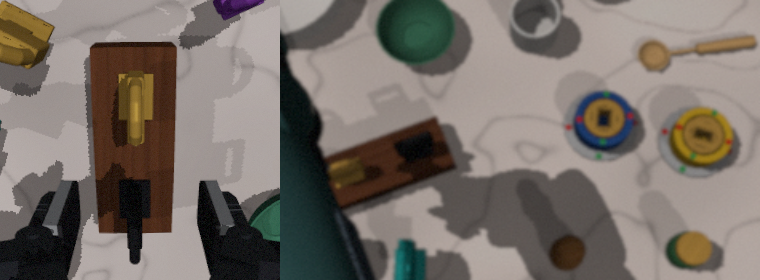

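The brass key stands seated upright in its slot, as it did at the start. The black key and kitchenware have not moved, and the yellow tap's slot lies on the red marks.

```bash
python3 -c "
from plant import r
print(r.finish_job())"
```

```text
the job is handed in; nothing more can be done
None
```

The gas tap is shut, the brass key is back upright and fully down in its stand slot, and the job is handed in (no verdict came back).

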